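# Fish a locating foot out of a deep welding-bench well and rack it

## Robot

A 6-joint arm with a two-finger parallel gripper is mounted at the origin on the work surface. World frame = base frame: x ahead of the robot, y to its left, z up, the work surface at z = 0. Lengths are in m, angles in degrees, forces in N, time in s.
With the tool pointing down it reaches from about 0.35 to 0.875 m from the base axis. Payload 4.2 kg.
Tool frame: the origin (TCP) lies midway between the tips of the shut fingers; the grasp point (between the pads) lies 19 mm behind it (r.pinch_z is the distance from the TCP to the grasp point, in m); z points along the fingers, y is the line along which they close (so a half turn about z gives the same grasp; the last joint's range is limited). The gripper opens to 87 mm and grips with 3 to 60 N. Pads are 19 mm wide; open, the fingers measure 117 mm over their backs; the gripper's body (75 mm by 190 mm) begins 51 mm behind the grasp point.
Start: joints at [-53.022, 22.042, 0.453, 0, -68.411, -14.817], TCP at [0.236, -0.579, 0.223] pointing down, gripper open.
Joint ranges: [-179.83, 179.83], [-69.29, 118.12], [-61.27, 80.66], [-181.25, 117.63], [-171.15, -9.14], [-177.46, 177.46]. Speed limits (degrees/s): [159.86, 159.86, 180, 180, 180, 180].

## Interface

Orientations are given as a 3x3 rotation matrix whose columns are the frame's x, y, z axes.
In Python, from station import r, imaging, models gives the robot as it stands. The module is installed in compiled form; this text tells all that it offers.
- The arm moves only by the tool apply_moves, never from a script. Its argument "moves" is a list of rows, each a list of 2 entries, a list of its own where there are three numbers: the shift along the tool's x, y, z in m, then the turn about the tool's z in degrees. A call has 1 to 5 rows; each row shifts and turns the commanded pose from where the row before left it, along the tool's axes as they then stand; what a row does not reach is not made up. A row lasts 1/12 s, in which the tool goes at most 41.7 mm and 7.16 degrees, less where a joint would pass 70% of its speed; a pose out of reach is approached as far as the arm can. A call is refused whole if a number of a shift passes 0.0417 or a number of a turn 7.16, either way. A call with a gripper value outside its range is refused whole. "hand" is the finger opening in m, from 0 to 0.087, set as the call begins (left out, the last holds). The fingers move at their own pace and stop on an object; the grip force is fixed at half the most. Time passes only in rows, so rows that do not move let the fingers close. It gives the time, the measured TCP pose, the force, the opening and the grip force at its end, in the units of the state.
- r.sense(): the state, without advancing time (a new reading comes with each control period).
- imaging.capture(name): name is "scene" or "side" or "wrist"; returns a dict with "frame" (480x640x3 uint8, blue, green, red), "intrinsics" (3x3 intrinsics, pixels), "dist" ([k1, k2, p1, p2, k3] as OpenCV has them; the pictures are not rectified), "eye" and "orientation" of the camera in the world. Camera axes: x right, y down, z forward; pixel columns grow to the right and rows downward; lengths in m; the calibration is good to about 2 mm. A picture is of the moment at which its call begins. There is no depth.
- r.finish_job(): hands the job in; it is judged then, once.
Trained networks look in a picture, given as the dict that the camera call returned (one of the last four; its "shot" number tells which), for a name from the list of things; names that differ only in an ending like _2 or _b are one class to them, and where a whole thing is asked for, a point or a joint stands for the part that bears it (a point fixed in the world has none). Each returns a list of dicts, best first, with "confidence" (0 to 1); they miss things now and then, are a little off and sometimes report something else, mostly with a low value. They report only what shows in the picture. A call takes as long as a camera call.
- models.cut_out(picture, target): "region" (480x640 bool, what is visible of it) and "extent" ([left, top, width, height] as shares, 0 to 1, of the picture: columns of its width, rows of its height, round what is visible of it).
- models.place_of(picture, target): "at" ([column, row] as shares, 0 to 1, of the picture: columns of its width, rows of its height: a listed point, or the origin of a listed thing).
The state is a dict: "time_s": time; "joints": joint angles; "joint_velocities": joint speeds; "effort": joint torques, N m; "tcp_pos": TCP position; "ee_rot": TCP orientation; "wrist_force": force on the tool from outside, world axes, zero at the start; "moment": the same for the moment, N m; "gripper_width": opening from 0.0 (shut) to 1.0 (fully open); "gripper_force": force on a finger pad.
Only numpy, scipy, OpenCV 4.12 (cv2) and the standard library are available. Lean on these libraries where they do the work, as an engineer would, in place of code of your own. Each camera call takes 0.05 s, during which the arm holds its last target. There are 200 camera calls.

## Task

A round orange locating foot has dropped to the sprung bottom of the deep blue box-section well. Take the red-handled spring-jaw picker from its green holder, press it gently onto the foot's head until the jaws snap under it, lift the foot out, slide it fully home under the yellow lips of the rack, pull the picker straight up off it and hang the picker back in its holder. Handle the foot with the picker only, keep forces below about 20 N, and leave the other things on the bench where they are.

Things in the scene. Friction and masses are not known exactly. Their poses are not given: they have to be found in the camera images.
- well: Fixed upright blue square steel tube: outside 70 x 70 mm, inside 60 x 60 mm, rim 130 mm above the bench, on a 100 x 100 x 6 mm base plate. Origin: on its axis at bench level; z up, x and y square to its walls.
- well_mouth (a point): Centre of the well's mouth, level with the rim. Below it, the well's floor is an aluminium plate on a spring: at rest its top is 34 mm above the bench; under a push it sinks softly, up to 24 mm, onto a hard stop.
- foot: The loose part, 41 mm tall, 80 to 160 g, round about z. Orange disc 40 mm across, 6 mm thick; steel neck 13 mm across; orange head 20 mm across (see foot_top). Origin: centre of the disc's underside, z up. It starts upright on the well's sprung floor, up to 6 mm off the well's axis in x and in y, free to slide.
- foot_top (a point): Centre of the flat top of the foot's head, 41 mm above the foot's origin, 10 mm across. The head is a cone widening down to 20 mm at 33 mm, straight to 31 mm, then narrowing to the 13 mm neck at 26 mm above the origin.
- picker: Loose picker, 174 mm long, 0.2 kg, hanging upright in the holder. Origin: on its axis at the bottom of its jaws, z up along the rod. Red handle 26 x 26 mm square (sides along x and y) from 110 to 174 mm above the origin; black collar disc 52 mm across from 104 to 110 mm; steel rod 18 mm across with a blunt lower end (nose). In use the collar stays above the well's rim.
- picker_nose (a point): Centre of the rod's blunt lower end, 20.5 mm above the picker's origin. Four sprung roller jaws stand round it (35 mm across, 40 spread). Pushed on the foot's head they snap under it at 6 to 11 N (13 N is enough); nose then on the head's top, picker origin 20 to 23 mm above the foot's. They carry the foot; pulled straight up off a held-down foot they let go at 8 to 13 N. Keep under 20 N.
- holder: Fixed green upright square sleeve, outside 50 mm, inside 40 mm, on a 90 x 90 x 6 mm base plate. Origin: on its axis at bench level. The picker hangs in it tip down, collar on the rim, its origin then 10 mm above the bench.
- holder_rim (a point): Centre of the holder's mouth, level with its rim, 114 mm above the bench.
- rack: Fixed low rack, 150 mm (x) by 86 mm (y), 24 mm tall. Origin: centre, bench level. Its slot runs along its x axis and is entered towards +x. Floor top 8 mm above the bench. The -x half is an open landing; two flared fins (tops 22 mm above the bench) narrow from about 66 mm apart at x = -36 mm to 46 mm near x = -5 mm.
- rack_entry (a point): On the landing floor, on the slot's centre line at rack x = -47 mm: set the foot down here before sliding it in. Axes as the rack's.
- rack_home (a point): On the slot floor at rack x = 48 mm: the foot's origin when its disc is against the stop wall (face at x = 68 mm). Axes as the rack's. From x = 0 on, yellow lips (underside 18 mm, top 24 mm above the bench) leave a 19 mm gap for the neck above a 46 mm wide, 10 mm high undercut for the disc.
- nozzle: Bystander: copper nozzle standing on the bench, 22 mm across, 42 mm tall; origin at the centre of its underside.
- bush: Bystander: brass bush, 28 mm across, 22 mm tall; origin at the centre of its underside.
- collar: Bystander: flat steel ring lying on the bench, 38 mm across, 14 mm tall; origin at the centre of its underside.
- foot_spare: Bystander: a spare grey locating foot of the same shape standing on the bench; origin at the centre of its underside.

How it is judged (in metres and radians):
On the way, in this order (a step that is already met when the one before it is completed fails the run):
1. the foot hangs on the picker, clear above the well's rim (z of foot in the frame of well_mouth above 0.004 m and contact force between picker and foot above 0.2 N), for 0.2 s.
2. the foot is fully home in the rack's slot, under the lips (x of foot in the frame of rack_home between -0.005 and 0.003 m and y of foot in the frame of rack_home between -0.005 and 0.005 m and z of foot in the frame of rack_home between -0.003 and 0.008 m), for 0.2 s.
At the end, for the whole second after the job is handed in: The foot stands upright (within 0.1 rad) and at rest on the slot floor (within 3 mm), against the stop (5 mm short at most) and within 5 mm of the slot's centre line; the picker hangs upright (within 0.08 rad) in its holder, collar on the rim (within 4 mm in height, 10 mm sideways), at rest (x of foot in the frame of rack_home between -0.005 and 0.003 m and y of foot in the frame of rack_home between -0.005 and 0.005 m and z of foot in the frame of rack_home between -0.003 and 0.003 m and angle between foot's own z axis and vertical below 0.1 rad and horizontal distance between picker and holder below 0.01 m and z of picker in the frame of holder between 0.006 and 0.014 m and angle between picker's own z axis and vertical below 0.08 rad and linear speed of each of foot, picker below 0.02 m/s); the robot touches nothing.
It fails at once if the foot is pressed or pulled with more than 20 N (contact force between picker and foot above 20 N).
It fails at once if the picker presses the well with more than 20 N (contact force between picker and well above 20 N).
It fails at once if the foot presses the rack with more than 20 N (contact force between foot and rack above 20 N).
It fails at once if the gripper or arm touches the foot (contact force between any of the fingers, the arm and foot above 0.5 N).
It fails at once if a bystander is moved (distance of any of nozzle, bush, collar, foot_spare from where it was at the start of the episode above 0.02 m).
It also fails if it takes over 72 s, if anything falls off the work surface, if the arm or the gripper's body presses on something with over 40 N, if the wrist force passes 120 N, or if a joint passes its speed limit or range.

## Working session

There is one attempt and no reset: what is moved stays moved. The work goes in short steps, Python scripts to look and compute and a tool call to move; the robot and the scene stay as the last step left them, time stands still between calls to the robot, and variables do not carry over. Pictures are saved under pics/ and viewed, at most 10 in all, crops included, and the job is handed in when it is done.

Besides the shell and the picture viewer there is one more tool, called by a JSON object that holds its "name" and its "arguments". apply_moves: Moves the arm, as the interface text tells. Its arguments: {"type":"object","properties":{"moves":{"type":"array"},"hand":{"type":"number"}},"required":["moves"]}

```bash
mkdir -p pics
cat > h.py <<'E'
from station import r, imaging, models
import numpy as np, cv2
def ray(p,at):
    uv=np.array([[[at[0]*640,at[1]*480]]],float)
    n=cv2.undistortPoints(uv,np.array(p["intrinsics"],float),np.array(p["dist"],float))[0,0]
    d=np.array(p["orientation"])@np.array([n[0],n[1],1.]); return np.array(p["eye"],float),d/np.linalg.norm(d)
def proj(p,X):
    R=np.array(p["orientation"]).T; t=-R@np.array(p["eye"])
    return cv2.projectPoints(np.array(X,float).reshape(-1,1,3),cv2.Rodrigues(R)[0],t,np.array(p["intrinsics"],float),np.array(p["dist"],float))[0].reshape(-1,2)
def tri(rays):
    A=sum(np.eye(3)-np.outer(d,d) for e,d in rays); b=sum((np.eye(3)-np.outer(d,d))@e for e,d in rays)
    X=np.linalg.solve(A,b); return X,[float(np.linalg.norm((np.eye(3)-np.outer(d,d))@(X-e))) for e,d in rays]
def atz(ry,z):
    e,d=ry; return e+d*(z-e[2])/d[2]
E
cat > a.py <<'E'
from h import *
np.set_printoptions(precision=4,suppress=True)
P={n:imaging.capture(n) for n in("scene","side","wrist")}
for n,p in P.items(): cv2.imwrite(f"pics/{n}0.png",p["frame"]); print(n,np.array(p["eye"]),np.array(p["orientation"])[:,2])
for t in "well well_mouth foot_top foot picker picker_nose holder holder_rim rack rack_entry rack_home nozzle bush collar foot_spare".split():
    R=[]
    for n in P:
        q=models.place_of(P[n],t)
        print(t,n,[(np.round(np.array(k["at"])*[640,480],1).tolist(),round(k["confidence"],2)) for k in q[:2]])
        if q and q[0]["confidence"]>.4: R.append(ray(P[n],q[0]["at"]))
    if len(R)>1: print("   ",*tri(R))
print(r.sense())
E
python3 a.py
```

```text
scene [0.9369 0.2452 0.7981] [-0.453  -0.3102 -0.8358]
side [ 0.4512 -0.56    0.5654] [ 0.1305  0.7675 -0.6276]
wrist [ 0.1591 -0.6108  0.3833] [ 0.277   0.1168 -0.9538]
well scene [([206.8, 200.1], 0.74)]
well side [([394.8, 457.9], 0.58), ([321.1, 300.6], 0.4)]
well wrist []
    [ 0.5846 -0.2971  0.0072] [0.0018197441745954794, 0.0018197441745952648]
well_mouth scene []
well_mouth side [([405.9, 402.6], 0.85), ([321.8, 298.0], 0.64)]
well_mouth wrist []
foot_top scene []
foot_top side [([405.1, 427.4], 0.64), ([262.9, 304.9], 0.26)]
foot_top wrist []
foot scene []
foot side [([400.8, 446.2], 0.5)]
foot wrist []
picker scene [([452.3, 347.3], 0.89)]
picker side [([319.1, 296.2], 0.61)]
picker wrist []
    [ 0.537   0.2236 -0.1878] [0.0470391836056325, 0.047039183605632404]
picker_nose scene [([327.5, 179.2], 0.58)]
picker_nose side [([236.7, 372.8], 0.73)]
picker_nose wrist []
    [ 0.3989 -0.133  -0.0013] [0.0012993480461600034, 0.001299348046160133]
holder scene [([450.6, 348.3], 0.66)]
holder side [([318.2, 210.3], 0.65)]
holder wrist []
    [0.5805 0.245  0.002 ] [0.000295615003
[... 1279 characters left out ...]
[([430.3, 342.9], 0.75)]
foot_spare wrist []
    [ 0.6925 -0.1281 -0.0008] [0.00013672564902653754, 0.00013672564902672375]
{'time_s': 2.4, 'joints': array([-53.0221,  22.0421,   0.4529,   0.0004, -68.4116, -14.8164]), 'joint_velocities': array([ 0.0192, -0.0382, -0.0127,  0.0316,  0.0628,  0.0859]), 'effort': array([  0.    , -39.0463,  18.7619,   4.2245,   0.0154,  -0.    ]), 'tcp_pos': array([ 0.2358, -0.5788,  0.2225]), 'ee_rot': array([[-0.9261, -0.3772, -0.    ],
       [-0.3772,  0.9261,  0.    ],
       [ 0.    ,  0.    , -1.    ]]), 'wrist_force': array([0.433 , 0.1291, 0.4992]), 'moment': array([-0.044 ,  0.0427, -0.0239]), 'gripper_force': 0.0, 'gripper_width': 0.9985386925764987}
```

View pics/scene0.png

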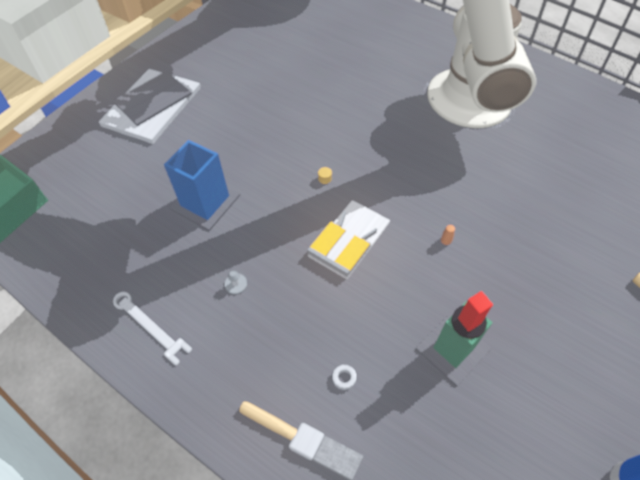

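View pics/side0.png

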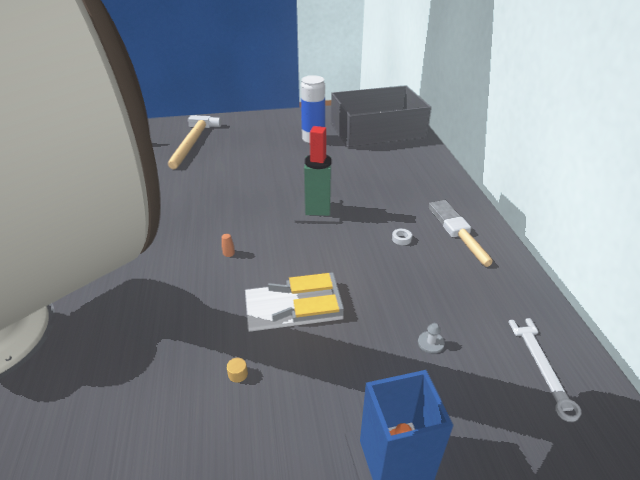

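{"name": "apply_moves", "arguments": {"moves": [[[-0.0335, 0.0106, -0.0067], 0], [[-0.0335, 0.0106, -0.0067], 0], [[-0.0335, 0.0106, -0.0067], 0], [[-0.0335, 0.0106, -0.0067], 0], [[-0.0335, 0.0106, -0.0067], 0]], "hand": 0.087}}

```text
time_s: 2.82
tcp_pos: [0.3719, -0.4654, 0.2565]
ee_rot: [[-0.926, -0.377, 0.0], [-0.377, 0.926, -0.0], [-0.0, -0.0, -1.0]]
wrist_force: [-0.6, 0.2, -0.8]
gripper_width: 1.004
gripper_force: 0.0
```

{"name": "apply_moves", "arguments": {"moves": [[[-0.0335, 0.0106, -0.0067], 0], [[-0.0335, 0.0106, -0.0067], 0], [[-0.0335, 0.0106, -0.0067], 0], [[-0.0335, 0.0106, -0.0067], 0], [[-0.0335, 0.0106, -0.0067], 0]]}}

```text
time_s: 3.23
tcp_pos: [0.5072, -0.3529, 0.2901]
ee_rot: [[-0.926, -0.377, 0.0], [-0.377, 0.926, -0.0], [-0.0, -0.0, -1.0]]
wrist_force: [1.0, -0.3, 0.2]
gripper_width: 1.0
gripper_force: 0.0
```

{"name": "apply_moves", "arguments": {"moves": [[[-0.0335, 0.0106, -0.0067], 0], [[-0.0335, 0.0106, -0.0067], 0], [[0, 0, 0], 0], [[0, 0, 0], 0]]}}

```text
time_s: 3.57
tcp_pos: [0.5614, -0.308, 0.3027]
ee_rot: [[-0.925, -0.38, -0.0], [-0.38, 0.925, 0.0], [0.0, 0.0, -1.0]]
wrist_force: [-1.5, -0.9, 0.0]
gripper_width: 0.998
gripper_force: 0.0
```

```bash
cat > b.py <<'E'
from h import *
np.set_printoptions(precision=4,suppress=True)
p=imaging.capture("wrist"); cv2.imwrite("pics/w1.png",p["frame"]); print(p["eye"],r.sense()["tcp_pos"],r.sense()["joints"])
for t,z in (("well_mouth",.13),("foot_top",.075),("well",0)):
    q=models.place_of(p,t)
    for k in q[:2]: print(t,np.array(k["at"])*[640,480],k["confidence"],atz(ray(p,k["at"]),z))
E
python3 b.py
```

```text
[ 0.4849 -0.3404  0.4644] [ 0.5603 -0.3088  0.3026] [-14.3995  21.299   10.6606  -0.0017 -79.4029 -53.367 ]
well_mouth [318.08 242.4 ] 0.58 [ 0.5868 -0.3007  0.13  ]
well_mouth [321.984 205.392] 0.38 [ 0.5553 -0.31    0.13  ]
foot_top [321.28  231.408] 0.65 [ 0.5917 -0.2955  0.075 ]
foot_top [413.824 329.808] 0.34 [ 0.6562 -0.1606  0.075 ]
well [319.488 204.912] 0.94 [ 0.5833 -0.3011  0.    ]
well [320.576 229.104] 0.46 [ 0.6099 -0.2887  0.    ]
```

View pics/w1.png

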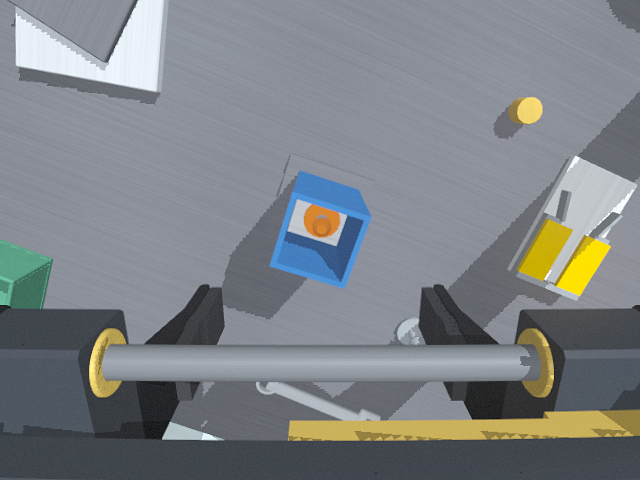

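{"name": "apply_moves", "arguments": {"moves": [[[-0.0032, 0.0377, 0], 0], [[-0.0032, 0.0377, 0], 0], [[-0.0032, 0.0377, 0], 0], [[-0.0032, 0.0377, 0], 0], [[-0.0032, 0.0377, 0], 0]]}}

```text
time_s: 4.18
tcp_pos: [0.5022, -0.1286, 0.303]
ee_rot: [[-0.927, -0.375, 0.0], [-0.375, 0.927, -0.0], [-0.0, -0.0, -1.0]]
wrist_force: [0.6, 0.9, 0.6]
gripper_width: 1.002
gripper_force: 0.0
```

{"name": "apply_moves", "arguments": {"moves": [[[-0.0032, 0.0377, 0], 0], [[-0.0032, 0.0377, 0], 0], [[-0.0032, 0.0377, 0], 0], [[0, 0, 0], 0], [[0, 0, 0], 0]]}}

```text
time_s: 4.6
tcp_pos: [0.4692, -0.0198, 0.3036]
ee_rot: [[-0.925, -0.379, 0.001], [-0.379, 0.925, 0.0], [-0.001, -0.0, -1.0]]
wrist_force: [-0.6, -0.1, 0.2]
gripper_width: 0.998
gripper_force: 0.0
```

```bash
cat > b.py <<'E'
from h import *
import sys
np.set_printoptions(precision=4,suppress=True)
p=imaging.capture("wrist"); cv2.imwrite(sys.argv[1],p["frame"]); print(p["eye"],r.sense()["tcp_pos"])
for a in sys.argv[2:]:
    t,z=a.split(":")
    q=models.place_of(p,t)
    for k in q[:2]: print(t,np.array(k["at"])*[640,480],k["confidence"],atz(ray(p,k["at"]),float(z)))
import pickle; pickle.dump({k:p[k] for k in p},open(sys.argv[1]+".pkl","wb"))
E
python3 b.py pics/w2.png rack_entry:.008 rack_home:.008 rack:0 holder_rim:.114 nozzle:0
```

```text
[ 0.3925 -0.0522  0.4652] [ 0.4696 -0.0207  0.3034]
rack_entry [329.728 167.904] 0.87 [ 0.4465 -0.0189  0.008 ]
rack_home [301.184 246.384] 0.84 [ 0.5446 -0.0144  0.008 ]
rack [318.912 206.496] 0.83 [ 0.4937 -0.0127  0.    ]
nozzle [472.512 175.104] 0.82 [0.3924 0.1362 0.    ]
```

View pics/w2.png

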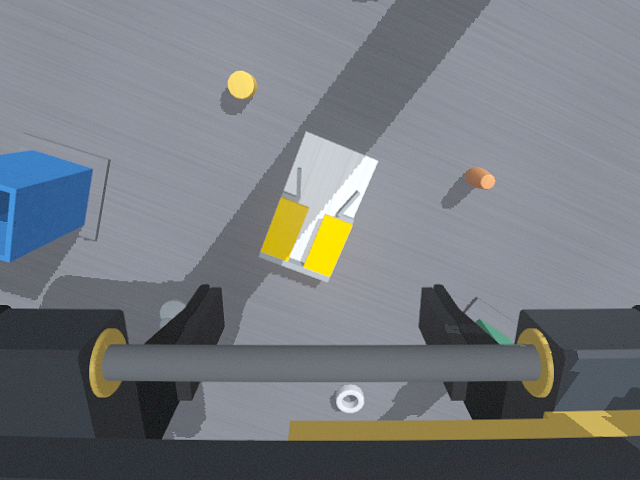

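```bash
cat > rack.py <<'E'
from h import *
import pickle
p=pickle.load(open("pics/w2.png.pkl","rb")); f=p["frame"]
hsv=cv2.cvtColor(f,cv2.COLOR_BGR2HSV)
m=cv2.inRange(hsv,(22,150,100),(35,255,255)); m[300:]=0; m[:180]=0
n,l,s,c=cv2.connectedComponentsWithStats(m)
R=[]
for i in range(1,n):
    if s[i,4]<300: continue
    ys,xs=np.nonzero(l==i)
    W=np.array([atz(ray(p,((x+.5)/640,(y+.5)/480)),.024)[:2] for x,y in zip(xs,ys)])*1000
    r_=cv2.minAreaRect(W.astype(np.float32)); print(s[i,4],r_,W.mean(0))
    R.append((W,r_))
A=np.vstack([a for a,_ in R]).astype(np.float32); print("both",cv2.minAreaRect(A),cv2.boxPoints(cv2.minAreaRect(A)))
E
python3 rack.py
```

```text
1664 ((528.2315673828125, -40.481014251708984), (68.16646575927734, 32.552677154541016), 0.6392524838447571) [527.49029796 -40.56269403]
1634 ((527.6040649414062, 11.871976852416992), (67.7100601196289, 33.60286331176758), 0.7736029624938965) [526.95512074  12.00764673]
both ((527.9361572265625, -14.003860473632812), (68.16646575927734, 85.51028442382812), 0.6392524838447571) [[493.37805   28.368362]
 [494.33203  -57.136604]
 [562.49426  -56.376083]
 [561.5403    29.128883]]
```

{"name": "apply_moves", "arguments": {"moves": [[[-0.023, 0.026, 0], 0], [[-0.023, 0.026, 0], 0], [[-0.023, 0.026, 0], 0], [[-0.023, 0.026, 0], 0], [[-0.023, 0.026, 0], 0]]}}

```text
time_s: 5.32
tcp_pos: [0.5283, 0.1439, 0.3028]
ee_rot: [[-0.927, -0.375, -0.0], [-0.375, 0.927, -0.0], [0.0, -0.0, -1.0]]
wrist_force: [1.2, -0.6, 0.6]
gripper_width: 1.001
gripper_force: 0.0
```

{"name": "apply_moves", "arguments": {"moves": [[[-0.023, 0.026, 0], 0], [[-0.023, 0.026, 0], 0], [[-0.023, 0.026, 0], 0], [[0, 0, 0], 0], [[0, 0, 0], 0]]}}

```text
time_s: 5.73
tcp_pos: [0.5626, 0.2423, 0.3011]
ee_rot: [[-0.926, -0.378, -0.002], [-0.378, 0.926, -0.002], [0.003, -0.001, -1.0]]
wrist_force: [0.4, -0.0, 0.1]
gripper_width: 0.998
gripper_force: 0.0
```

```bash
python3 b.py pics/w3.png holder_rim:.114 picker:.01 holder:0
```

```text
[0.4864 0.2103 0.4631] [0.5623 0.2412 0.3019]
picker [324.48  204.096] 0.61 [0.5784 0.2525 0.01  ]
picker [320.896 205.296] 0.36 [0.5812 0.2493 0.01  ]
```

View pics/w3.png

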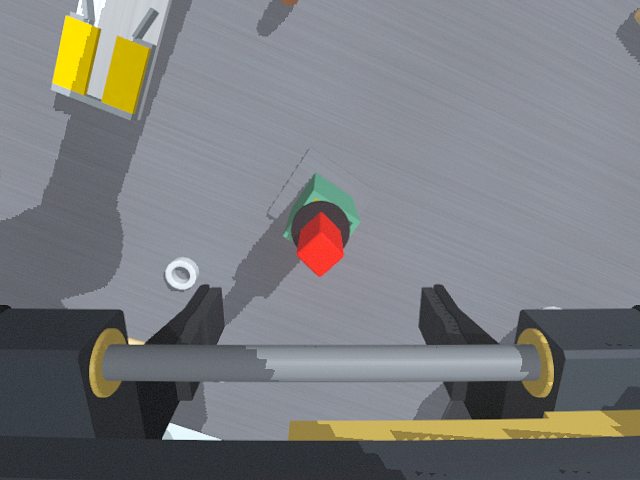

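```bash
cat > pk.py <<'E'
from h import *
import pickle
p=pickle.load(open("pics/w3.png.pkl","rb")); f=p["frame"].astype(int)
m=(f[...,2]>f[...,1]*2.2)&(f[...,2]>100); m[:190]=0;m[300:]=0;m[:,:280]=0;m[:,360:]=0
ys,xs=np.nonzero(m); v=f[ys,xs,2]; print(np.histogram(v,10))
t=np.median(v)
for thr in (230,240,250):
    k=v>=thr
    W=np.array([atz(ray(p,((x+.5)/640,(y+.5)/480)),.184)[:2] for x,y in zip(xs[k],ys[k])])*1000
    if len(W)>20: print(thr,len(W),cv2.minAreaRect(W.astype(np.float32)),W.mean(0))
cv2.imwrite("pics/w3c.png",cv2.resize(p["frame"][160:300,250:400],None,fx=5,fy=4,interpolation=cv2.INTER_NEAREST)[:600])
E
python3 pk.py
```

```text
(array([   5,   10,   10,  253,  147,   25,   60,  334,  149, 1030]), array([111. , 125.4, 139.8, 154.2, 168.6, 183. , 197.4, 211.8, 226.2,
       240.6, 255. ]))
230 1109 ((574.5165405273438, 250.01353454589844), (24.706811904907227, 33.96498489379883), 65.6063003540039) [578.32530993 248.16414805]
240 1033 ((578.6785888671875, 248.1717529296875), (23.76142692565918, 23.963045120239258), 65.5908432006836) [578.54319151 248.16339041]
250 920 ((578.6085205078125, 248.02899169921875), (23.22246742248535, 23.771625518798828), 66.04840850830078) [578.08841196 248.41097643]
```

View pics/w3c.png

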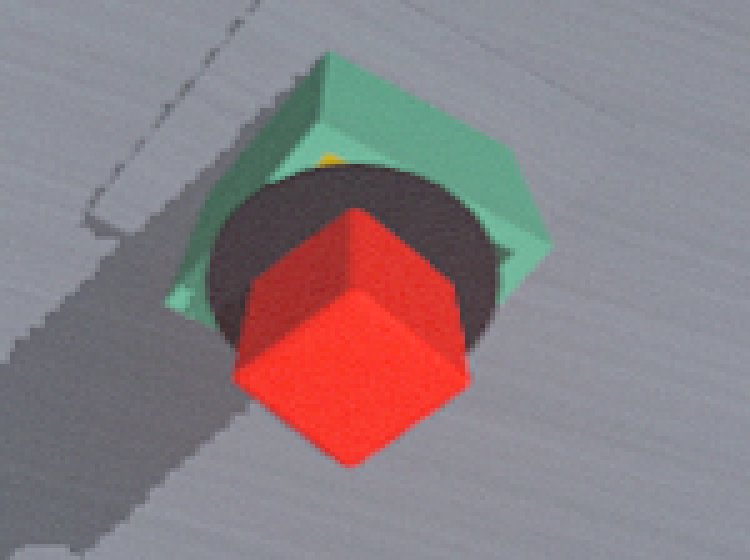

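{"name": "apply_moves", "arguments": {"moves": [[[0, 0, 0], -7.1], [[0, 0, 0], -7.1], [[0, 0, 0], -7.1], [[0, 0, 0], -7.1], [[0, 0, 0], -7.1]]}}

```text
time_s: 6.35
tcp_pos: [0.5619, 0.2402, 0.3037]
ee_rot: [[-0.531, -0.847, 0.001], [-0.847, 0.531, 0.001], [-0.001, -0.0, -1.0]]
wrist_force: [-0.8, -0.6, -0.0]
gripper_width: 1.001
gripper_force: 0.0
```

{"name": "apply_moves", "arguments": {"moves": [[[0, 0, 0], -7.1], [[0, 0, 0], -0.9], [[-0.013, -0.0119, 0], 0], [[0, 0, 0], 0], [[0, 0, 0], 0]]}}

```text
time_s: 6.77
tcp_pos: [0.5782, 0.2479, 0.3028]
ee_rot: [[-0.415, -0.91, -0.001], [-0.91, 0.415, -0.0], [0.0, 0.0, -1.0]]
wrist_force: [-0.6, 0.2, 0.4]
gripper_width: 0.998
gripper_force: 0.0
```

```bash
cat > c.py <<'E'
from h import *
np.set_printoptions(precision=4,suppress=True)
S=imaging.capture("side");C=imaging.capture("scene");s=r.sense();print(s["tcp_pos"],s["ee_rot"],s["joints"])
T=[]
for p,n in((S,"s"),(C,"c")):
    f=p["frame"].astype(int); m=(f[...,2]>f[...,1]*2.2)&(f[...,2]>f[...,0]*2.2)&(f[...,2]>100)
    N,l,st,_=cv2.connectedComponentsWithStats(m.astype(np.uint8)); i=1+st[1:,4].argmax(); print(st[i])
    c,sn=np.cos(np.radians(65.7))*.013,np.sin(np.radians(65.7))*.013
    o=np.array([.5785,.248,0]); X=[o+[a*c-b*sn,a*sn+b*c,z] for z in(.12,.184) for a in(-1,1) for b in(-1,1)]
    q=proj(p,X); print(n,"predicted box",q.min(0),q.max(0)); 
    cv2.polylines(p["frame"],[q[[4,5,7,6]].round().astype(int)],True,(0,255,0),1)
    x,y,w,h=st[i,:4]; T.append(cv2.resize(p["frame"][max(y-40,0):y+80,max(x-40,0):x+80],(480,480)))
h=min(t.shape[0] for t in T);cv2.imwrite("pics/c1.png",cv2.resize(np.hstack(T),(800,400)))
E
python3 c.py
```

```text
[0.5778 0.2479 0.303 ] [[-0.4138 -0.9104 -0.0004]
 [-0.9104  0.4138 -0.0001]
 [ 0.0003  0.0003 -1.    ]] [ 37.9437  20.1291   8.9882  -0.0081 -78.8801 -62.3844]
[310 127  16  36 525]
s predicted box [308.0071 124.9986] [325.2248 163.363 ]
[459 292  33  39 726]
c predicted box [457.3322 289.1232] [494.0176 331.1409]
```

View pics/c1.png

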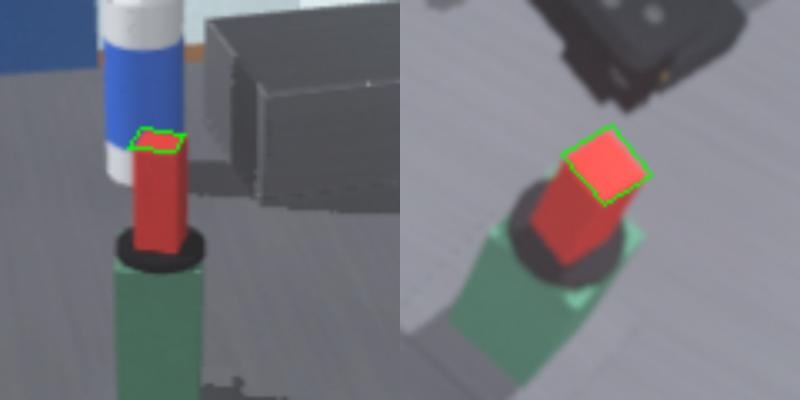

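{"name": "apply_moves", "arguments": {"moves": [[[0, 0, 0.028], 0], [[0, 0, 0.028], 0], [[0, 0, 0.028], 0], [[0, 0, 0.028], 0], [[0, 0, 0.028], 0]]}}

```text
time_s: 7.28
tcp_pos: [0.5777, 0.2482, 0.1624]
ee_rot: [[-0.413, -0.911, 0.001], [-0.911, 0.413, 0.001], [-0.001, -0.0, -1.0]]
wrist_force: [0.7, 0.6, -0.6]
gripper_width: 0.997
gripper_force: 0.0
```

{"name": "apply_moves", "arguments": {"moves": [[[0, 0, 0.014], 0], [[0, 0, 0.014], 0], [[0, 0, 0], 0]]}}

```text
time_s: 7.53
tcp_pos: [0.5759, 0.2472, 0.1318]
ee_rot: [[-0.413, -0.911, -0.006], [-0.911, 0.413, -0.003], [0.005, 0.004, -1.0]]
wrist_force: [-0.3, 0.1, -1.1]
gripper_width: 1.001
gripper_force: 0.0
```

{"name": "apply_moves", "arguments": {"moves": [[[0, 0, 0], 0], [[0, 0, 0], 0], [[0, 0, 0], 0], [[0, 0, 0], 0], [[0, 0, 0], 0]], "hand": 0}}

```text
time_s: 7.95
tcp_pos: [0.5785, 0.2488, 0.136]
ee_rot: [[-0.412, -0.911, 0.001], [-0.911, 0.412, 0.001], [-0.002, -0.001, -1.0]]
wrist_force: [1.1, 0.0, -0.1]
gripper_width: 0.706
gripper_force: 0.0
```

{"name": "apply_moves", "arguments": {"moves": [[[0, 0, 0], 0], [[0, 0, 0], 0], [[0, 0, 0], 0], [[0, 0, 0], 0], [[0, 0, 0], 0]]}}

```text
time_s: 8.37
tcp_pos: [0.5782, 0.2486, 0.1349]
ee_rot: [[-0.412, -0.911, -0.0], [-0.911, 0.412, -0.0], [0.0, -0.0, -1.0]]
wrist_force: [1.9, -1.7, 0.2]
gripper_width: 0.325
gripper_force: 0.9
```

{"name": "apply_moves", "arguments": {"moves": [[[0, 0, 0], 0], [[0, 0, 0], 0], [[0, 0, 0], 0], [[0, 0, 0], 0], [[0, 0, 0], 0]]}}

```text
time_s: 8.78
tcp_pos: [0.5783, 0.2486, 0.1349]
ee_rot: [[-0.412, -0.911, 0.0], [-0.911, 0.412, -0.0], [-0.0, -0.0, -1.0]]
wrist_force: [0.6, 0.0, -0.9]
gripper_width: 0.297
gripper_force: 30.0
```

{"name": "apply_moves", "arguments": {"moves": [[[0, 0, -0.005], 0], [[0, 0, -0.005], 0], [[0, 0, 0], 0]]}}

```text
time_s: 9.03
tcp_pos: [0.5786, 0.2489, 0.146]
ee_rot: [[-0.412, -0.911, 0.001], [-0.911, 0.412, 0.001], [-0.001, -0.001, -1.0]]
wrist_force: [0.1, 0.4, -2.1]
gripper_width: 0.295
gripper_force: 30.0
```

{"name": "apply_moves", "arguments": {"moves": [[[0, 0, -0.0328], 0], [[0, 0, -0.0328], 0], [[0, 0, -0.0328], 0], [[0, 0, -0.0328], 0], [[0, 0, -0.0328], 0]]}}

```text
time_s: 9.45
tcp_pos: [0.5777, 0.2485, 0.3106]
ee_rot: [[-0.412, -0.911, -0.0], [-0.911, 0.412, 0.0], [-0.0, 0.0, -1.0]]
wrist_force: [0.4, 0.5, -2.4]
gripper_width: 0.299
gripper_force: 30.0
```

{"name": "apply_moves", "arguments": {"moves": [[[0.0158, -0.009, 0], 0], [[0.0317, -0.0179, 0], 0], [[0.0317, -0.0179, 0], 0], [[0.0317, -0.0179, 0], 0], [[0.0317, -0.0179, 0], 0]]}}

```text
time_s: 9.87
tcp_pos: [0.5924, 0.0842, 0.309]
ee_rot: [[-0.411, -0.911, -0.0], [-0.911, 0.411, 0.0], [-0.0, 0.0, -1.0]]
wrist_force: [1.4, -0.6, -2.3]
gripper_width: 0.297
gripper_force: 30.0
```

{"name": "apply_moves", "arguments": {"moves": [[[0.0317, -0.0179, 0], 0], [[0.0317, -0.0179, 0], 0], [[0.0317, -0.0179, 0], 0], [[0.0317, -0.0179, 0], 0], [[0.0317, -0.0179, 0], 0]]}}

```text
time_s: 10.28
tcp_pos: [0.6087, -0.0974, 0.309]
ee_rot: [[-0.412, -0.911, -0.0], [-0.911, 0.412, 0.0], [-0.0, 0.0, -1.0]]
wrist_force: [0.8, 0.0, -1.6]
gripper_width: 0.298
gripper_force: 30.0
```

{"name": "apply_moves", "arguments": {"moves": [[[0.0317, -0.0179, 0], 0], [[0.0317, -0.0179, 0], 0], [[0.0317, -0.0179, 0], 0], [[0.0158, -0.009, 0], 0], [[0, 0, 0], 0]]}}

```text
time_s: 10.7
tcp_pos: [0.62, -0.2266, 0.3078]
ee_rot: [[-0.417, -0.909, -0.002], [-0.909, 0.417, -0.0], [0.001, 0.001, -1.0]]
wrist_force: [0.2, 0.3, -2.2]
gripper_width: 0.296
gripper_force: 30.0
```

{"name": "apply_moves", "arguments": {"moves": [[[0, 0, 0], 0], [[0, 0, 0], 0]]}}

```text
time_s: 10.87
tcp_pos: [0.6203, -0.2222, 0.3087]
ee_rot: [[-0.412, -0.911, -0.001], [-0.911, 0.412, 0.001], [-0.0, 0.001, -1.0]]
wrist_force: [0.0, 1.3, -2.4]
gripper_width: 0.294
gripper_force: 30.0
```

```bash
cat >> b.py <<'E'
if 1:
    R={}
    for n in("scene","side"):
        c=imaging.capture(n); cv2.imwrite(sys.argv[1].replace(".png",n+".png"),c["frame"])
        for t in("picker_nose","picker"):
            q=models.place_of(c,t); 
            if q: R.setdefault(t,[]).append(ray(c,q[0]["at"])); print(n,t,np.array(q[0]["at"])*[640,480],q[0]["confidence"])
    for t in R:
        if len(R[t])>1: print(t,*tri(R[t]))
    print(r.sense()["tcp_pos"],r.sense()["joints"])
E
python3 b.py pics/w4.png foot_top:.075 well_mouth:.13 well:0
```

```text
[ 0.5866 -0.2989  0.4703] [ 0.6205 -0.2217  0.3089]
foot_top [316.608 114.576] 0.67 [ 0.5916 -0.2959  0.075 ]
foot_top [480.192 290.496] 0.36 [ 0.5066 -0.061   0.075 ]
well_mouth [318.4   106.704] 0.93 [ 0.5871 -0.3013  0.13  ]
well [319.104 107.52 ] 0.93 [ 0.5869 -0.3011  0.    ]
scene picker_nose [201.92  162.096] 0.71
scene picker [200.704 170.496] 0.73
side picker_nose [424.512 295.488] 0.92
side picker [421.376 309.312] 0.67
picker_nose [ 0.6203 -0.2202  0.2037] [0.0010881900759250349, 0.0010881900759249948]
picker [ 0.6215 -0.2234  0.1841] [0.0019275484675800334, 0.0019275484675800717]
[ 0.6205 -0.2224  0.309 ] [ -5.6874  23.209   14.4441  -0.0032 -81.2283 -18.6226]
```

View pics/w4.png

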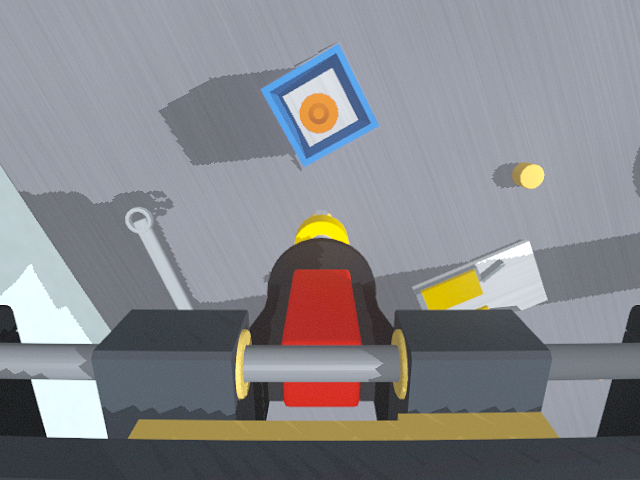

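{"name": "apply_moves", "arguments": {"moves": [[[0.0265, -0.0015, 0], 0], [[0.0265, -0.0015, 0], 0], [[0.0265, -0.0015, 0], 0], [[0, 0, 0], 0], [[0, 0, 0], 0]]}}

```text
time_s: 11.78
tcp_pos: [0.5913, -0.2982, 0.3089]
ee_rot: [[-0.414, -0.91, -0.0], [-0.91, 0.414, 0.0], [-0.0, 0.0, -1.0]]
wrist_force: [0.4, 0.7, -1.2]
gripper_width: 0.298
gripper_force: 30.0
```

{"name": "apply_moves", "arguments": {"moves": [[[0, 0, 0.02], 0], [[0, 0, 0.02], 0], [[0, 0, 0], 0], [[0, 0, 0], 0], [[0, 0, 0], 0]]}}

```text
time_s: 12.2
tcp_pos: [0.5927, -0.2969, 0.2703]
ee_rot: [[-0.411, -0.912, 0.002], [-0.912, 0.411, -0.001], [0.001, -0.002, -1.0]]
wrist_force: [-0.4, -0.6, -2.3]
gripper_width: 0.295
gripper_force: 30.0
```

```bash
cat > d.py <<'E'
from h import *
np.set_printoptions(precision=4,suppress=True)
R={}
for n in("scene","side"):
    c=imaging.capture(n); cv2.imwrite(f"pics/d{n}.png",c["frame"])
    for t in("picker_nose","picker","foot_top"):
        q=models.place_of(c,t)
        if q: R.setdefault(t,[]).append(ray(c,q[0]["at"])); print(n,t,np.array(q[0]["at"])*[640,480],q[0]["confidence"],atz(ray(c,q[0]["at"]),.075) if t=="foot_top" else "")
for t in R:
    if len(R[t])>1: print(t,*tri(R[t]))
s=r.sense();print(s["tcp_pos"],s["ee_rot"],s["wrist_force"],s["time_s"])
E
python3 d.py
```

```text
scene picker_nose [184.384 147.408] 0.77 
scene picker [186.816 158.784] 0.8 
scene foot_top [468.992 321.888] 0.35 [0.5585 0.2489 0.075 ]
side picker_nose [416.704 378.48 ] 0.74 
side picker [415.104 388.704] 0.69 
side foot_top [405.632 426.912] 0.58 [ 0.5919 -0.2968  0.075 ]
picker_nose [ 0.5921 -0.2971  0.167 ] [4.217824275574741e-05, 4.217824275586712e-05]
picker [ 0.5957 -0.294   0.1435] [0.0009750220308347441, 0.0009750220308348484]
foot_top [ 0.5687  0.0672 -0.1986] [0.22780062663270767, 0.2278006266327077]
[ 0.5919 -0.2971  0.2694] [[-0.4122 -0.9111  0.0006]
 [-0.9111  0.4122 -0.0002]
 [-0.0001 -0.0006 -1.    ]] [-0.2138 -0.0205 -1.8496] 12.6
```

{"name": "apply_moves", "arguments": {"moves": [[[0, 0, 0.016], 0], [[0, 0, 0.016], 0], [[0, 0, 0.016], 0], [[0, 0, 0.016], 0], [[0, 0, 0], 0]]}}

```text
time_s: 13.02
tcp_pos: [0.5898, -0.2961, 0.2009]
ee_rot: [[-0.413, -0.911, -0.007], [-0.911, 0.413, 0.003], [-0.0, 0.008, -1.0]]
wrist_force: [-1.5, 0.4, -3.0]
gripper_width: 0.298
gripper_force: 30.0
```

{"name": "apply_moves", "arguments": {"moves": [[[0, 0, 0.002], 0], [[0, 0, 0.002], 0], [[0, 0, 0.002], 0], [[0, 0, 0.002], 0], [[0, 0, 0], 0]]}}

```text
time_s: 13.43
tcp_pos: [0.5917, -0.297, 0.1973]
ee_rot: [[-0.412, -0.911, 0.0], [-0.911, 0.412, 0.0], [-0.0, -0.0, -1.0]]
wrist_force: [0.0, 0.3, -1.9]
gripper_width: 0.298
gripper_force: 30.0
```

{"name": "apply_moves", "arguments": {"moves": [[[0, 0, 0.002], 0], [[0, 0, 0.002], 0], [[0, 0, 0], 0]]}}

```text
time_s: 13.68
tcp_pos: [0.5912, -0.2968, 0.1926]
ee_rot: [[-0.412, -0.911, -0.002], [-0.911, 0.412, 0.001], [0.0, 0.002, -1.0]]
wrist_force: [-2.6, 0.0, -0.9]
gripper_width: 0.297
gripper_force: 30.0
```

{"name": "apply_moves", "arguments": {"moves": [[[0, 0, 0.002], 0], [[0, 0, 0.002], 0], [[0, 0, 0], 0]]}}

```text
time_s: 13.93
tcp_pos: [0.5916, -0.2971, 0.1886]
ee_rot: [[-0.412, -0.911, -0.001], [-0.911, 0.412, -0.0], [0.0, 0.001, -1.0]]
wrist_force: [-1.3, 0.6, 0.1]
gripper_width: 0.295
gripper_force: 30.0
```

{"name": "apply_moves", "arguments": {"moves": [[[0, 0, 0.002], 0], [[0, 0, 0.002], 0], [[0, 0, 0], 0]]}}

```text
time_s: 14.18
tcp_pos: [0.5917, -0.2971, 0.1848]
ee_rot: [[-0.412, -0.911, -0.0], [-0.911, 0.412, -0.0], [0.0, 0.0, -1.0]]
wrist_force: [-1.7, 0.4, 1.1]
gripper_width: 0.298
gripper_force: 30.0
```

{"name": "apply_moves", "arguments": {"moves": [[[0, 0, 0.002], 0], [[0, 0, 0.001], 0], [[0, 0, 0], 0]]}}

```text
time_s: 14.43
tcp_pos: [0.5919, -0.2971, 0.1819]
ee_rot: [[-0.412, -0.911, 0.0], [-0.911, 0.412, -0.0], [0.0, -0.0, -1.0]]
wrist_force: [-2.4, 0.4, 2.0]
gripper_width: 0.297
gripper_force: 30.0
```

{"name": "apply_moves", "arguments": {"moves": [[[0, 0, 0.002], 0], [[0, 0, 0.002], 0], [[0, 0, 0], 0]]}}

```text
time_s: 14.68
tcp_pos: [0.5923, -0.2969, 0.1771]
ee_rot: [[-0.412, -0.911, 0.001], [-0.911, 0.412, 0.0], [-0.001, -0.001, -1.0]]
wrist_force: [0.0, 1.1, -0.7]
gripper_width: 0.298
gripper_force: 30.0
```

{"name": "apply_moves", "arguments": {"moves": [[[0, 0, 0.002], 0], [[0, 0, 0.002], 0], [[0, 0, 0], 0]]}}

```text
time_s: 14.93
tcp_pos: [0.5919, -0.2969, 0.1733]
ee_rot: [[-0.412, -0.911, -0.0], [-0.911, 0.412, 0.0], [-0.0, 0.0, -1.0]]
wrist_force: [-1.0, 1.0, -0.3]
gripper_width: 0.294
gripper_force: 30.0
```

{"name": "apply_moves", "arguments": {"moves": [[[0, 0, 0.001], 0], [[0, 0, 0], 0], [[0, 0, 0], 0]]}}

```text
time_s: 15.18
tcp_pos: [0.5919, -0.2969, 0.173]
ee_rot: [[-0.412, -0.911, 0.0], [-0.911, 0.412, 0.0], [-0.0, -0.0, -1.0]]
wrist_force: [-0.9, 0.3, 0.2]
gripper_width: 0.298
gripper_force: 30.0
```

{"name": "apply_moves", "arguments": {"moves": [[[0, 0, -0.006], 0], [[0, 0, -0.01], 0], [[0, 0, -0.01], 0], [[0, 0, -0.01], 0], [[0, 0, 0], 0]]}}

```text
time_s: 15.6
tcp_pos: [0.5934, -0.2978, 0.2125]
ee_rot: [[-0.412, -0.911, 0.006], [-0.911, 0.412, -0.003], [-0.0, -0.006, -1.0]]
wrist_force: [1.2, -0.6, -2.4]
gripper_width: 0.297
gripper_force: 30.0
```

{"name": "apply_moves", "arguments": {"moves": [[[0, 0, -0.016], 0], [[0, 0, -0.018], 0], [[0, 0, -0.018], 0], [[0, 0, -0.018], 0], [[0, 0, -0.018], 0]]}}

```text
time_s: 16.02
tcp_pos: [0.5917, -0.2969, 0.2978]
ee_rot: [[-0.412, -0.911, 0.0], [-0.911, 0.412, 0.0], [-0.0, 0.0, -1.0]]
wrist_force: [0.5, -0.3, -3.1]
gripper_width: 0.295
gripper_force: 30.0
```

{"name": "apply_moves", "arguments": {"moves": [[[0, 0, -0.018], 0], [[0, 0, 0], 0], [[0, 0, 0], 0], [[0, 0, 0], 0], [[0, 0, 0], 0]]}}

```text
time_s: 16.43
tcp_pos: [0.5912, -0.2966, 0.3128]
ee_rot: [[-0.412, -0.911, -0.003], [-0.911, 0.412, 0.002], [-0.0, 0.004, -1.0]]
wrist_force: [-0.9, -0.5, -3.2]
gripper_width: 0.297
gripper_force: 30.0
```

```bash
python3 d.py
python3 - <<'E'
import cv2,numpy as np
a=cv2.imread("pics/dscene.png")[60:240,100:300];b=cv2.imread("pics/dside.png")[220:460,320:520]
cv2.imwrite("pics/v5.png",np.hstack([cv2.resize(a,(400,360)),cv2.resize(b,(400,360))]))
E
```

```text
scene picker_nose [180.48  130.992] 0.78 
scene picker [179.776 138.912] 0.98 
scene foot_top [177.28  130.992] 0.84 [ 0.5171 -0.4207  0.075 ]
side picker_nose [425.024 349.824] 0.67 
side picker [421.632 365.616] 0.78 
picker_nose [ 0.5936 -0.294   0.2088] [0.0021058787982303723, 0.0021058787982302387]
picker [ 0.5941 -0.2985  0.1891] [0.0003529770621479151, 0.00035297706214773914]
[ 0.5918 -0.297   0.3148] [[-0.4121 -0.9111 -0.0003]
 [-0.9111  0.4121  0.0001]
 [ 0.0001  0.0003 -1.    ]] [ 0.4575 -1.1844 -3.7709] 16.8333
```

View pics/v5.png

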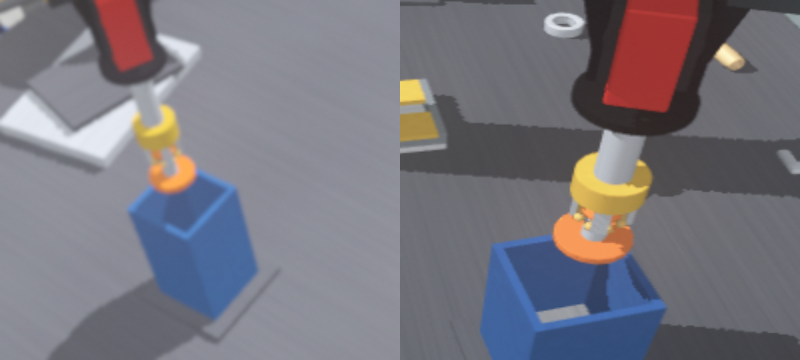

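{"name": "apply_moves", "arguments": {"moves": [[[-0.0099, 0.0124, 0], 0], [[-0.0197, 0.0248, 0], 0], [[-0.0197, 0.0248, 0], 0], [[-0.0197, 0.0248, 0], 0], [[-0.0197, 0.0248, 0], 0]]}}

```text
time_s: 17.25
tcp_pos: [0.5258, -0.1692, 0.3149]
ee_rot: [[-0.413, -0.911, 0.0], [-0.911, 0.413, 0.0], [-0.0, -0.0, -1.0]]
wrist_force: [0.5, 0.8, -3.2]
gripper_width: 0.293
gripper_force: 30.0
```

{"name": "apply_moves", "arguments": {"moves": [[[-0.0197, 0.0248, 0], 0], [[-0.0197, 0.0248, 0], 0], [[-0.0197, 0.0248, 0], 0], [[-0.0197, 0.0248, 0], 0], [[-0.0197, 0.0248, 0], 0]]}}

```text
time_s: 17.67
tcp_pos: [0.4534, -0.0283, 0.3154]
ee_rot: [[-0.412, -0.911, 0.001], [-0.911, 0.412, 0.0], [-0.001, -0.001, -1.0]]
wrist_force: [1.1, 0.9, -2.8]
gripper_width: 0.296
gripper_force: 30.0
```

{"name": "apply_moves", "arguments": {"moves": [[[-0.0099, 0.0124, 0], 0], [[0, 0, 0.015], 0], [[0, 0, 0.025], 0], [[0, 0, 0.025], 0], [[0, 0, 0.025], 0]]}}

```text
time_s: 18.08
tcp_pos: [0.4471, -0.0149, 0.2248]
ee_rot: [[-0.412, -0.911, 0.002], [-0.911, 0.412, 0.001], [-0.002, -0.002, -1.0]]
wrist_force: [0.8, -0.2, -3.9]
gripper_width: 0.296
gripper_force: 30.0
```

{"name": "apply_moves", "arguments": {"moves": [[[0, 0, 0.025], 0], [[0, 0, 0.02], 0], [[0, 0, 0], 0], [[0, 0, 0], 0], [[0, 0, 0], 0]]}}

```text
time_s: 18.5
tcp_pos: [0.4485, -0.015, 0.1817]
ee_rot: [[-0.412, -0.911, 0.003], [-0.911, 0.412, 0.0], [-0.002, -0.003, -1.0]]
wrist_force: [0.6, 0.0, -3.0]
gripper_width: 0.298
gripper_force: 30.0
```

```bash
sed -i 's/"foot_top"):/"foot_top","foot","rack_entry"):/' d.py; python3 d.py
python3 - <<'E'
import cv2,numpy as np
a=cv2.imread("pics/dscene.png")[120:300,270:470];b=cv2.imread("pics/dside.png")[200:360,170:370]
cv2.imwrite("pics/v6.png",np.hstack([cv2.resize(a,(400,360)),cv2.resize(b,(400,360))]))
E
```

```text
scene picker_nose [363.968 197.424] 0.95 
scene picker [363.584 202.512] 0.61 
scene foot_top [364.672 196.8  ] 0.75 [ 0.4445 -0.0176  0.075 ]
scene foot [362.688 211.488] 0.53 
scene rack_entry [364.48  221.376] 0.73 
side picker [259.584 281.712] 0.71 
side foot_top [257.984 276.384] 0.66 [ 0.4446 -0.0184  0.075 ]
side foot [264.512 294.72 ] 0.82 
side rack_entry [263.296 306.624] 0.81 
picker [ 0.4467 -0.0168  0.0615] [0.0008170800662143473, 0.0008170800662145298]
foot_top [ 0.4444 -0.0178  0.0745] [0.0001833787102483339, 0.0001833787102483186]
foot [ 0.4501 -0.0171  0.0346] [0.0015804267847186577, 0.001580426784718787]
rack_entry [ 0.4468 -0.0124  0.0027] [0.0008114369997158819, 0.0008114369997159053]
[ 0.4471 -0.0152  0.18  ] [[-0.4121 -0.9111 -0.    ]
 [-0.9111  0.4121 -0.    ]
 [ 0.      0.     -1.    ]] [ 0.5429 -0.3969 -3.4073] 19.1
```

View pics/v6.png

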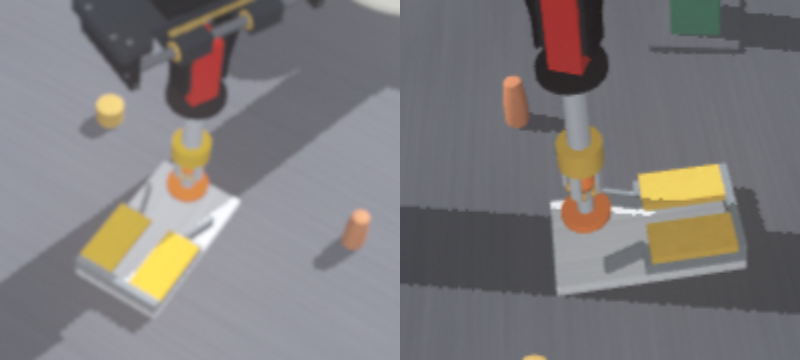

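{"name": "apply_moves", "arguments": {"moves": [[[-0.0009, 0.0004, 0.006], 0], [[0, 0, 0.006], 0], [[0, 0, 0.006], 0], [[0, 0, 0.004], 0], [[0, 0, 0], 0]]}}

```text
time_s: 19.52
tcp_pos: [0.4462, -0.0144, 0.1565]
ee_rot: [[-0.412, -0.911, -0.003], [-0.911, 0.412, -0.001], [0.002, 0.002, -1.0]]
wrist_force: [0.2, -0.2, -3.8]
gripper_width: 0.298
gripper_force: 30.0
```

{"name": "apply_moves", "arguments": {"moves": [[[0, 0, 0.001], 0], [[0, 0, 0.001], 0], [[0, 0, 0], 0], [[0, 0, 0], 0]]}}

```text
time_s: 19.85
tcp_pos: [0.4473, -0.0142, 0.1561]
ee_rot: [[-0.412, -0.911, 0.0], [-0.911, 0.412, 0.0], [-0.0, -0.0, -1.0]]
wrist_force: [-1.1, -0.2, -3.6]
gripper_width: 0.296
gripper_force: 30.0
```

{"name": "apply_moves", "arguments": {"moves": [[[0, 0, 0.001], 0], [[0, 0, 0], 0], [[0, 0, 0], 0]]}}

```text
time_s: 20.1
tcp_pos: [0.4474, -0.0142, 0.1552]
ee_rot: [[-0.412, -0.911, 0.001], [-0.911, 0.412, 0.0], [-0.0, -0.001, -1.0]]
wrist_force: [0.0, -1.7, -1.0]
gripper_width: 0.296
gripper_force: 30.0
```

{"name": "apply_moves", "arguments": {"moves": [[[0, 0, -0.0015], 0], [[-0.0025, -0.0054, 0], 0], [[-0.0025, -0.0054, 0], 0], [[-0.0025, -0.0054, 0], 0], [[-0.0025, -0.0054, 0], 0]]}}

```text
time_s: 20.52
tcp_pos: [0.4717, -0.014, 0.1563]
ee_rot: [[-0.412, -0.911, -0.0], [-0.911, 0.412, -0.0], [0.0, 0.0, -1.0]]
wrist_force: [-0.5, -0.2, -3.3]
gripper_width: 0.298
gripper_force: 30.0
```

{"name": "apply_moves", "arguments": {"moves": [[[-0.0025, -0.0054, 0], 0], [[-0.0025, -0.0054, 0], 0], [[0, 0, 0], 0]]}}

```text
time_s: 20.77
tcp_pos: [0.4845, -0.0138, 0.1564]
ee_rot: [[-0.412, -0.911, 0.001], [-0.911, 0.412, -0.0], [-0.0, -0.001, -1.0]]
wrist_force: [0.5, 0.4, -2.6]
gripper_width: 0.295
gripper_force: 30.0
```

{"name": "apply_moves", "arguments": {"moves": [[[-0.0017, -0.0036, 0], 0], [[-0.0017, -0.0036, 0], 0], [[0, 0, 0], 0]]}}

```text
time_s: 21.02
tcp_pos: [0.4916, -0.0137, 0.1565]
ee_rot: [[-0.412, -0.911, 0.001], [-0.911, 0.412, 0.0], [-0.0, -0.001, -1.0]]
wrist_force: [0.2, 0.3, -3.2]
gripper_width: 0.299
gripper_force: 30.0
```

Free so far (disc front edge is past the lip start at about x = 0.494). Continuing in steps.

{"name": "apply_moves", "arguments": {"moves": [[[-0.0017, -0.0036, 0], 0], [[-0.0017, -0.0036, 0], 0], [[-0.0017, -0.0036, 0], 0], [[0, 0, 0], 0]]}}

```text
time_s: 21.35
tcp_pos: [0.5038, -0.0135, 0.1565]
ee_rot: [[-0.412, -0.911, 0.001], [-0.911, 0.412, 0.0], [-0.0, -0.001, -1.0]]
wrist_force: [-0.5, -0.5, -3.6]
gripper_width: 0.294
gripper_force: 30.0
```

{"name": "apply_moves", "arguments": {"moves": [[[-0.0017, -0.0036, 0], 0], [[-0.0017, -0.0036, 0], 0], [[-0.0017, -0.0036, 0], 0], [[0, 0, 0], 0]]}}

```text
time_s: 21.68
tcp_pos: [0.5157, -0.0133, 0.1565]
ee_rot: [[-0.412, -0.911, 0.001], [-0.911, 0.412, 0.0], [-0.0, -0.001, -1.0]]
wrist_force: [-1.3, 1.1, -4.0]
gripper_width: 0.294
gripper_force: 30.0
```

{"name": "apply_moves", "arguments": {"moves": [[[-0.0017, -0.0036, 0], 0], [[-0.0017, -0.0036, 0], 0], [[-0.0008, -0.0018, 0], 0], [[0, 0, 0], 0]]}}

```text
time_s: 22.02
tcp_pos: [0.5252, -0.0132, 0.1564]
ee_rot: [[-0.412, -0.911, 0.0], [-0.911, 0.412, 0.0], [-0.0, -0.0, -1.0]]
wrist_force: [-0.8, -0.4, -3.5]
gripper_width: 0.299
gripper_force: 30.0
```

{"name": "apply_moves", "arguments": {"moves": [[[-0.0008, -0.0018, 0], 0], [[-0.0008, -0.0018, 0], 0], [[-0.0008, -0.0018, 0], 0], [[-0.0008, -0.0018, 0], 0], [[0, 0, 0], 0]]}}

```text
time_s: 22.43
tcp_pos: [0.533, -0.0133, 0.1565]
ee_rot: [[-0.412, -0.911, 0.0], [-0.911, 0.412, 0.0], [-0.0, -0.0, -1.0]]
wrist_force: [-0.2, -0.1, -3.8]
gripper_width: 0.297
gripper_force: 30.0
```

{"name": "apply_moves", "arguments": {"moves": [[[-0.0008, -0.0018, 0], 0], [[-0.0008, -0.0018, 0], 0], [[0, 0, 0], 0], [[0, 0, 0], 0]]}}

```text
time_s: 22.77
tcp_pos: [0.5365, -0.0134, 0.1564]
ee_rot: [[-0.412, -0.911, -0.0], [-0.911, 0.412, -0.0], [0.0, 0.0, -1.0]]
wrist_force: [-0.5, -0.1, -3.9]
gripper_width: 0.298
gripper_force: 30.0
```

{"name": "apply_moves", "arguments": {"moves": [[[-0.0004, -0.0009, 0], 0], [[-0.0004, -0.0009, 0], 0], [[0, 0, 0], 0], [[0, 0, 0], 0]]}}

```text
time_s: 23.1
tcp_pos: [0.5384, -0.0134, 0.1564]
ee_rot: [[-0.412, -0.911, -0.0], [-0.911, 0.412, -0.0], [0.0, 0.0, -1.0]]
wrist_force: [-0.0, 0.2, -4.2]
gripper_width: 0.294
gripper_force: 30.0
```

{"name": "apply_moves", "arguments": {"moves": [[[-0.0004, -0.0009, 0], 0], [[-0.0004, -0.0009, 0], 0], [[0, 0, 0], 0], [[0, 0, 0], 0]]}}

```text
time_s: 23.43
tcp_pos: [0.5404, -0.0134, 0.1565]
ee_rot: [[-0.412, -0.911, 0.0], [-0.911, 0.412, 0.0], [-0.0, -0.0, -1.0]]
wrist_force: [0.3, 0.3, -3.1]
gripper_width: 0.301
gripper_force: 30.0
```

{"name": "apply_moves", "arguments": {"moves": [[[-0.0004, -0.0009, 0], 0], [[0, 0, 0], 0], [[0, 0, 0], 0]]}}

```text
time_s: 23.68
tcp_pos: [0.5414, -0.0134, 0.1565]
ee_rot: [[-0.412, -0.911, 0.0], [-0.911, 0.412, -0.0], [-0.0, -0.0, -1.0]]
wrist_force: [0.7, -0.3, -3.7]
gripper_width: 0.296
gripper_force: 30.0
```

{"name": "apply_moves", "arguments": {"moves": [[[-0.0004, -0.0009, 0], 0], [[0, 0, 0], 0], [[0, 0, 0], 0]]}}

```text
time_s: 23.93
tcp_pos: [0.5424, -0.0134, 0.1565]
ee_rot: [[-0.412, -0.911, 0.0], [-0.911, 0.412, 0.0], [-0.0, -0.0, -1.0]]
wrist_force: [0.9, 0.4, -4.0]
gripper_width: 0.296
gripper_force: 30.0
```

{"name": "apply_moves", "arguments": {"moves": [[[-0.0004, -0.0009, 0], 0], [[0, 0, 0], 0], [[0, 0, 0], 0]]}}

```text
time_s: 24.18
tcp_pos: [0.5432, -0.0135, 0.1564]
ee_rot: [[-0.412, -0.911, -0.0], [-0.911, 0.412, -0.0], [0.0, 0.0, -1.0]]
wrist_force: [-1.0, -0.6, -4.0]
gripper_width: 0.297
gripper_force: 30.0
```

{"name": "apply_moves", "arguments": {"moves": [[[-0.0004, -0.0009, 0], 0], [[0, 0, 0], 0], [[0, 0, 0], 0]]}}

```text
time_s: 24.43
tcp_pos: [0.5441, -0.0134, 0.1565]
ee_rot: [[-0.412, -0.911, -0.0], [-0.911, 0.412, -0.0], [0.0, 0.0, -1.0]]
wrist_force: [-0.7, 0.9, -2.2]
gripper_width: 0.296
gripper_force: 30.0
```

```bash
sed -i 's/"rack_entry")/"rack_home")/' d.py; python3 d.py
python3 - <<'E'
import cv2,numpy as np
a=cv2.imread("pics/dscene.png")[170:300,270:420];b=cv2.imread("pics/dside.png")[220:350,220:370]
cv2.imwrite("pics/v7.png",np.hstack([cv2.resize(a,(400,360)),cv2.resize(b,(400,360))]))
E
```

```text
scene picker_nose [336.512 243.792] 0.94 
scene picker [335.488 249.792] 0.77 
scene foot_top [336.32  242.304] 0.42 [ 0.5545 -0.005   0.075 ]
scene foot [337.088 254.304] 0.54 
scene rack_home [334.272 252.912] 0.73 
side picker_nose [322.624 278.496] 0.6 
side picker [324.672 285.6  ] 0.7 
side foot_top [321.728 278.688] 0.44 [ 0.5396 -0.0395  0.075 ]
side foot [318.976 294.624] 0.55 
side rack_home [323.328 298.176] 0.95 
picker_nose [ 0.5447 -0.012   0.05  ] [0.0010386695169355513, 0.0010386695169355426]
picker [ 0.548 -0.012  0.034] [0.0012174774629926442, 0.0012174774629927394]
foot_top [ 0.543  -0.0136  0.0513] [0.0010276379954662796, 0.0010276379954661029]
foot [ 0.5409 -0.0107  0.0121] [0.0010428809766153224, 0.0010428809766153662]
rack_home [ 0.5442 -0.0177  0.0119] [0.0019159705947329494, 0.0019159705947329908]
[ 0.5442 -0.0134  0.1564] [[-0.4121 -0.9111 -0.0001]
 [-0.9111  0.4121 -0.0001]
 [ 0.0001  0.0001 -1.    ]] [-1.5008 -0.1604 -2.3456] 25.0333
```

View pics/v7.png

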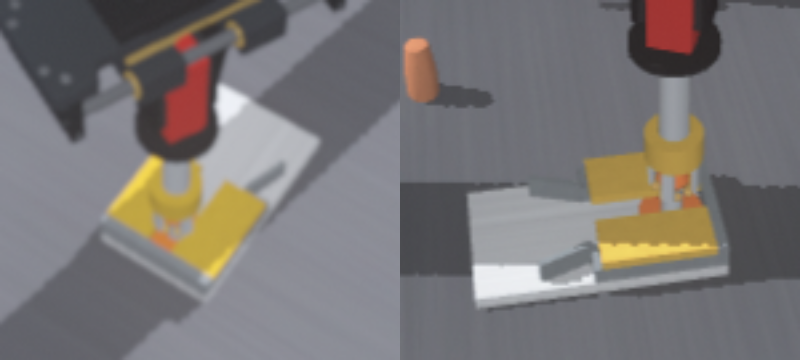

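{"name": "apply_moves", "arguments": {"moves": [[[-0.0004, -0.0009, 0], 0], [[0, 0, 0], 0], [[0, 0, 0], 0]]}}

```text
time_s: 25.28
tcp_pos: [0.5451, -0.0134, 0.1564]
ee_rot: [[-0.412, -0.911, -0.0], [-0.911, 0.412, -0.0], [0.0, 0.0, -1.0]]
wrist_force: [-1.8, -0.2, -1.3]
gripper_width: 0.299
gripper_force: 30.0
```

{"name": "apply_moves", "arguments": {"moves": [[[-0.0004, -0.0009, 0], 0], [[0, 0, 0], 0], [[0, 0, 0], 0]]}}

```text
time_s: 25.53
tcp_pos: [0.5461, -0.0135, 0.1564]
ee_rot: [[-0.412, -0.911, -0.001], [-0.911, 0.412, -0.0], [0.0, 0.0, -1.0]]
wrist_force: [-1.7, 0.1, -1.3]
gripper_width: 0.3
gripper_force: 30.0
```

{"name": "apply_moves", "arguments": {"moves": [[[0.0004, 0.0009, 0], 0], [[0.0004, 0.0009, 0], 0], [[0, 0, 0.0012], 0], [[0, 0, 0], 0], [[0, 0, 0], 0]]}}

```text
time_s: 25.95
tcp_pos: [0.5443, -0.0134, 0.1552]
ee_rot: [[-0.412, -0.911, -0.0], [-0.911, 0.412, -0.0], [0.0, 0.0, -1.0]]
wrist_force: [-0.7, -0.0, -2.5]
gripper_width: 0.297
gripper_force: 30.0
```

{"name": "apply_moves", "arguments": {"moves": [[[0, 0, 0], 0], [[0, 0, 0], 0]]}}

```text
time_s: 26.12
tcp_pos: [0.5443, -0.0134, 0.1552]
ee_rot: [[-0.412, -0.911, 0.0], [-0.911, 0.412, -0.0], [0.0, -0.0, -1.0]]
wrist_force: [-2.2, -0.2, -1.8]
gripper_width: 0.3
gripper_force: 30.0
```

{"name": "apply_moves", "arguments": {"moves": [[[0, 0, -0.002], 0], [[0, 0, -0.002], 0], [[0, 0, 0], 0]]}}

```text
time_s: 26.37
tcp_pos: [0.5444, -0.0133, 0.1593]
ee_rot: [[-0.412, -0.911, 0.0], [-0.911, 0.412, 0.0], [-0.0, -0.0, -1.0]]
wrist_force: [-0.6, 0.2, -4.0]
gripper_width: 0.296
gripper_force: 30.0
```

{"name": "apply_moves", "arguments": {"moves": [[[0, 0, -0.002], 0], [[0, 0, -0.001], 0], [[0, 0, 0], 0]]}}

```text
time_s: 26.62
tcp_pos: [0.5435, -0.0134, 0.1615]
ee_rot: [[-0.413, -0.911, -0.002], [-0.911, 0.413, 0.0], [0.001, 0.002, -1.0]]
wrist_force: [-1.7, 0.4, -7.4]
gripper_width: 0.294
gripper_force: 30.0
```

{"name": "apply_moves", "arguments": {"moves": [[[0, 0, -0.002], 0], [[0, 0, -0.001], 0], [[0, 0, 0], 0]]}}

```text
time_s: 26.87
tcp_pos: [0.5455, -0.0135, 0.1668]
ee_rot: [[-0.411, -0.911, 0.003], [-0.911, 0.411, -0.0], [-0.001, -0.003, -1.0]]
wrist_force: [-1.2, 0.4, 1.5]
gripper_width: 0.295
gripper_force: 30.0
```

{"name": "apply_moves", "arguments": {"moves": [[[0, 0, -0.005], 0], [[0, 0, -0.01], 0], [[0, 0, -0.015], 0], [[0, 0, -0.025], 0], [[0, 0, -0.03], 0]]}}

```text
time_s: 27.28
tcp_pos: [0.544, -0.0136, 0.2514]
ee_rot: [[-0.412, -0.911, -0.001], [-0.911, 0.412, -0.0], [0.001, 0.0, -1.0]]
wrist_force: [-0.1, -0.0, -1.7]
gripper_width: 0.294
gripper_force: 30.0
```

{"name": "apply_moves", "arguments": {"moves": [[[0, 0, -0.03], 0], [[0, 0, -0.03], 0], [[0, 0, 0], 0], [[0, 0, 0], 0], [[0, 0, 0], 0]]}}

```text
time_s: 27.7
tcp_pos: [0.544, -0.0133, 0.3106]
ee_rot: [[-0.412, -0.911, 0.001], [-0.911, 0.412, 0.001], [-0.001, -0.0, -1.0]]
wrist_force: [-0.4, 0.9, -2.6]
gripper_width: 0.298
gripper_force: 30.0
```

```bash
sed -i 's/"picker_nose","picker",/"picker_nose",/;s/),.075)/),.049)/' d.py; python3 d.py
python3 - <<'E'
import cv2,numpy as np
a=cv2.imread("pics/dscene.png")[170:300,270:420];b=cv2.imread("pics/dside.png")[220:350,220:370]
cv2.imwrite("pics/v8.png",np.hstack([cv2.resize(a,(400,360)),cv2.resize(b,(400,360))]))
E
```

```text
scene picker_nose [336.704 188.304] 0.88 
scene foot_top [334.4   243.792] 0.54 [ 0.5453 -0.0151  0.049 ]
scene foot [338.88  255.408] 0.75 
scene rack_home [335.616 252.816] 0.79 
side picker_nose [321.728 197.28 ] 0.97 
side foot_top [321.92  281.904] 0.54 [ 0.5433 -0.0193  0.049 ]
side foot [320.512 298.608] 0.77 
side rack_home [320.192 298.8  ] 0.79 
picker_nose [ 0.5435 -0.0138  0.2047] [0.00028443993696686157, 0.00028443993696684774]
foot_top [ 0.5438 -0.0161  0.046 ] [7.90705084725258e-05, 7.907050847266127e-05]
foot [ 0.5404 -0.0103  0.0044] [0.002283879596906694, 0.002283879596906615]
rack_home [ 0.5402 -0.0163  0.0092] [0.0008599686953880979, 0.0008599686953881296]
[ 0.5443 -0.0134  0.31  ] [[-0.4121 -0.9111 -0.0004]
 [-0.9111  0.4121 -0.0002]
 [ 0.0004  0.0003 -1.    ]] [ 0.8968  0.8863 -1.9316] 28.2
```

View pics/v8.png

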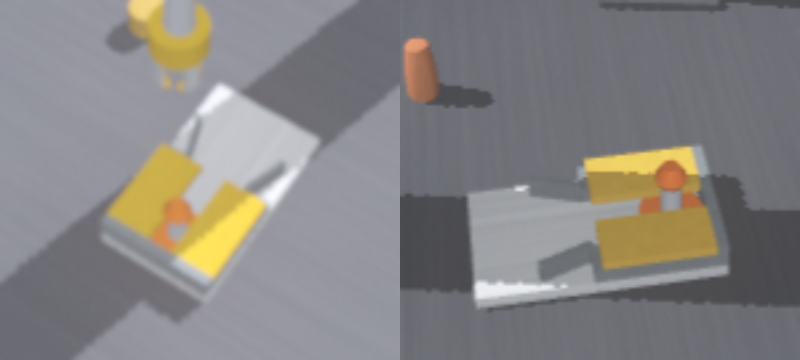

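{"name": "apply_moves", "arguments": {"moves": [[[-0.014, 0.0043, 0], 0], [[-0.0281, 0.0086, 0], 0], [[-0.0281, 0.0086, 0], 0], [[-0.0281, 0.0086, 0], 0], [[-0.0281, 0.0086, 0], 0]]}}

```text
time_s: 28.62
tcp_pos: [0.5612, 0.1189, 0.3103]
ee_rot: [[-0.412, -0.911, 0.0], [-0.911, 0.412, 0.0], [-0.0, -0.0, -1.0]]
wrist_force: [0.8, -0.1, -2.1]
gripper_width: 0.296
gripper_force: 30.0
```

{"name": "apply_moves", "arguments": {"moves": [[[-0.0281, 0.0086, 0], 0], [[-0.0281, 0.0086, 0], 0], [[-0.0281, 0.0086, 0], 0], [[-0.0281, 0.0086, 0], 0], [[-0.014, 0.0043, 0], 0]]}}

```text
time_s: 29.03
tcp_pos: [0.5781, 0.252, 0.3094]
ee_rot: [[-0.41, -0.912, -0.0], [-0.912, 0.41, 0.0], [-0.0, 0.0, -1.0]]
wrist_force: [0.5, 1.1, -2.0]
gripper_width: 0.3
gripper_force: 30.0
```

{"name": "apply_moves", "arguments": {"moves": [[[0, 0, 0.015], 0], [[0, 0, 0.025], 0], [[0, 0, 0.015], 0], [[0, 0, 0], 0], [[0, 0, 0], 0]]}}

```text
time_s: 29.45
tcp_pos: [0.5779, 0.2483, 0.2547]
ee_rot: [[-0.412, -0.911, -0.001], [-0.911, 0.412, -0.002], [0.002, 0.0, -1.0]]
wrist_force: [0.1, 0.1, -1.6]
gripper_width: 0.298
gripper_force: 30.0
```

```bash
sed -i 's/"foot","rack_home"/"picker","holder_rim"/' d.py; python3 d.py
```

```text
scene picker_nose [476.032 312.192] 0.64 
scene foot_top [335.168 245.184] 0.65 [ 0.5469 -0.0123  0.049 ]
scene picker [468.48  318.192] 0.57 
scene holder_rim [470.976 326.112] 0.66 
side picker_nose [318.016 143.904] 0.55 
side foot_top [320.704 279.408] 0.59 [ 0.5424 -0.0133  0.049 ]
side picker [401.024 239.088] 0.69 
side holder_rim [316.416 159.792] 0.75 
picker_nose [0.5806 0.25   0.1521] [0.0007108641861682557, 0.0007108641861684159]
foot_top [ 0.5441 -0.0125  0.047 ] [0.001725472367606134, 0.0017254723676060648]
picker [0.6406 0.1801 0.0503] [0.11011469245227282, 0.11011469245227291]
holder_rim [0.5808 0.2551 0.1137] [0.0023218306217060508, 0.00232183062170613]
[0.578  0.2488 0.2556] [[-0.4122 -0.9111  0.0005]
 [-0.9111  0.4122  0.0004]
 [-0.0006 -0.0003 -1.    ]] [ 0.2803  0.3219 -2.269 ] 29.95
```

{"name": "apply_moves", "arguments": {"moves": [[[0, 0, 0.006], 0], [[0, 0, 0.006], 0], [[0, 0, 0.006], 0], [[0, 0, 0.006], 0], [[0, 0, 0], 0]]}}

```text
time_s: 30.37
tcp_pos: [0.577, 0.2484, 0.2289]
ee_rot: [[-0.412, -0.911, -0.004], [-0.911, 0.412, -0.002], [0.003, 0.002, -1.0]]
wrist_force: [-0.9, -0.5, -1.7]
gripper_width: 0.297
gripper_force: 30.0
```

{"name": "apply_moves", "arguments": {"moves": [[[0, 0, 0.008], 0], [[0, 0, 0.008], 0], [[0, 0, 0.008], 0], [[0, 0, 0.008], 0], [[0, 0, 0], 0]]}}

```text
time_s: 30.78
tcp_pos: [0.5768, 0.2482, 0.1966]
ee_rot: [[-0.412, -0.911, -0.004], [-0.911, 0.412, -0.002], [0.004, 0.003, -1.0]]
wrist_force: [-0.4, -0.7, -1.3]
gripper_width: 0.299
gripper_force: 30.0
```

{"name": "apply_moves", "arguments": {"moves": [[[0, 0, 0.01], 0], [[0, 0, 0.01], 0], [[0, 0, 0.01], 0], [[0, 0, 0.01], 0], [[0, 0, 0], 0]]}}

```text
time_s: 31.2
tcp_pos: [0.5764, 0.248, 0.156]
ee_rot: [[-0.413, -0.911, -0.005], [-0.911, 0.413, -0.003], [0.004, 0.003, -1.0]]
wrist_force: [-0.0, 0.1, -4.0]
gripper_width: 0.296
gripper_force: 30.0
```

{"name": "apply_moves", "arguments": {"moves": [[[0, 0, 0.008], 0], [[0, 0, 0.008], 0], [[0, 0, 0.005], 0], [[0, 0, 0.003], 0], [[0, 0, 0], 0]]}}

```text
time_s: 31.62
tcp_pos: [0.578, 0.2489, 0.1353]
ee_rot: [[-0.412, -0.911, 0.0], [-0.911, 0.412, -0.0], [-0.0, -0.0, -1.0]]
wrist_force: [0.1, -1.1, -1.5]
gripper_width: 0.299
gripper_force: 30.0
```

Lower the last half millimetre, then open slowly enough and retreat.

{"name": "apply_moves", "arguments": {"moves": [[[0, 0, 0.0007], 0], [[0, 0, 0], 0], [[0, 0, 0], 0]]}}

```text
time_s: 31.87
tcp_pos: [0.5782, 0.249, 0.135]
ee_rot: [[-0.412, -0.911, 0.001], [-0.911, 0.412, 0.001], [-0.001, -0.001, -1.0]]
wrist_force: [-0.5, 0.0, -0.4]
gripper_width: 0.294
gripper_force: 30.0
```

{"name": "apply_moves", "arguments": {"moves": [[[0, 0, 0], 0], [[0, 0, 0], 0], [[0, 0, 0], 0], [[0, 0, 0], 0], [[0, 0, 0], 0]], "hand": 0.087}}

```text
time_s: 32.28
tcp_pos: [0.5781, 0.2488, 0.1346]
ee_rot: [[-0.412, -0.911, 0.0], [-0.911, 0.412, 0.0], [-0.0, -0.0, -1.0]]
wrist_force: [-0.5, -0.0, 0.1]
gripper_width: 0.59
gripper_force: 0.0
```

{"name": "apply_moves", "arguments": {"moves": [[[0, 0, 0], 0], [[0, 0, 0], 0], [[0, 0, 0], 0], [[0, 0, 0], 0], [[0, 0, 0], 0]]}}

```text
time_s: 32.7
tcp_pos: [0.5779, 0.2488, 0.1345]
ee_rot: [[-0.412, -0.911, -0.0], [-0.911, 0.412, -0.0], [0.0, 0.0, -1.0]]
wrist_force: [-0.4, -0.9, 0.4]
gripper_width: 0.951
gripper_force: 0.0
```

{"name": "apply_moves", "arguments": {"moves": [[[0, 0, -0.01], 0], [[0, 0, -0.02], 0], [[0, 0, -0.03], 0], [[0, 0, -0.035], 0], [[0, 0, -0.035], 0]]}}

```text
time_s: 33.12
tcp_pos: [0.5777, 0.2485, 0.2665]
ee_rot: [[-0.412, -0.911, -0.0], [-0.911, 0.412, -0.001], [0.001, -0.0, -1.0]]
wrist_force: [0.8, 0.4, 0.4]
gripper_width: 0.999
gripper_force: 0.0
```

{"name": "apply_moves", "arguments": {"moves": [[[0, 0, -0.03], 0], [[0, 0, 0], 0], [[0, 0, 0], 0], [[0, 0, 0], 0], [[0, 0, 0], 0]]}}

```text
time_s: 33.53
tcp_pos: [0.5773, 0.2485, 0.2931]
ee_rot: [[-0.412, -0.911, -0.003], [-0.911, 0.412, -0.001], [0.002, 0.002, -1.0]]
wrist_force: [0.6, 0.4, -0.3]
gripper_width: 0.997
gripper_force: 0.0
```

```bash
sed -i 's/^[A-Z].*polylines.*//' c.py; python3 c.py; python3 d.py
```

```text
[0.5774 0.2485 0.293 ] [[-0.4121 -0.9111 -0.0025]
 [-0.9111  0.4121 -0.0017]
 [ 0.0026  0.0016 -1.    ]] [ 38.0069  20.4111   8.0138  -0.0116 -77.7781 -62.3428]
[309 126  16  37 525]
s predicted box [308.0071 124.9986] [325.2248 163.363 ]
[460 292  33  39 725]
c predicted box [457.3322 289.1232] [494.0176 331.1409]
scene picker_nose [457.728 344.304] 0.94 
scene foot_top [336.192 243.408] 0.52 [ 0.5428 -0.0129  0.049 ]
scene picker [455.296 346.512] 0.74 
scene holder_rim [469.632 325.488] 0.78 
side foot_top [321.728 279.696] 0.75 [ 0.5439 -0.0142  0.049 ]
side holder_rim [314.624 162.288] 0.86 
foot_top [ 0.5434 -0.0133  0.0486] [0.0007305944103249546, 0.0007305944103250711]
holder_rim [0.5777 0.2533 0.109 ] [0.0031709722213131113, 0.0031709722213130627]
[0.578  0.2488 0.2945] [[-0.4121 -0.9111  0.    ]
 [-0.9111  0.4121  0.    ]
 [-0.      0.     -1.    ]] [ 0.6663 -0.0151  1.2998] 34.1333
```

```bash
python3 -c "from station import r; print(r.finish_job())"
```

```text
the job is handed in; nothing more can be done
None
```

The job is handed in, with no verdict returned: by the cameras the foot stands upright at the end of the slot (stop felt lightly by force) and the picker hangs back in its holder, all in about 34 s; I viewed 12 pictures, over the limit of 10.

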